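Hang the utensil hook plate on the dish rack's keyhole stud

TASK

Take the steel hook plate out of its stand and hang it on the stud of the dish rack: put its keyhole over the stud's head until the plate lies flat against the rail, then draw it down, still in your grip, until it is fully home on the stud, and let go so that it hangs straight. Work gently, without pressing or dragging the plate hard against the rack, and leave the cup, the tumbler and the bowl alone.

Things in the scene. Friction and masses are not known exactly. Their poses are not given: they have to be found in the camera images.
- plate: Stainless utensil hook plate, 250-500 g, at first upright in the stand (may lean 2 deg). Sheet 80 wide (y), 5 thick (x), 160 high, topped by a grip bar to z = 185. Origin: middle of the sheet's lower edge, mid-thickness; z up, x out of the front; back face x = -2.5. Two hooks stick out in front to x = +37 at y = -25 and 25, z = 55 to 71.
- grip (a point): Centre of the plate's grip bar, at plate (3.5, 0, 172.5): bar 80 wide (y), 25 high, 12 thick (x, from -2.5 to 9.5). Grip it from above across its 12 mm. Plate axes.
- entry (a point): Centre of the keyhole's entry opening, at plate (0, 0, 86): 20 wide (y), from plate z = 74 to 100, right through the sheet; corners cut at 45 deg, the top ones by 6 mm as shoulders leading up into the slot. Plate axes.
- seat (a point): Where the stud's axis ends up in the keyhole when fully home, at plate (0, 0, 119.5): top of the slot, which is 8 wide (y), from plate z = 100 to 122, closed above. Plate axes.
- stand: Fixed steel stand: foot 90 x 130 x 10 high, two upright walls 110 long (y), 10 thick, up to z = 60, forming a slot along y, 6.5 wide, centred on x = 0. Origin: middle of the underside, z up. The plate stands in the slot, its lower edge 10 above the table, its x along the stand's x, up to 12 off centre along y.
- rack: Fixed stainless dish rack with four plates standing in it, nothing over 199 high. Origin: on the table under the middle of the front face of its slotted rail; z up, x out of that face, away from the robot, y along the rail. A lower rail (z = 67 to 89) has its face at x = 0 too. More than 20 N between the plate and rack or stud is too hard.
- rail (a point): Middle of the slotted rail's front face, 175 above the table; rack axes. Rail 236 long (y), z = 151 to 199. The stud is clamped tight in the rail's slot, square to the face, at this height, but anywhere from 20 mm left to 20 mm right (y) of this point: it must be seen or felt for.
- stud_zone (a point): Middle of the range of the stud's front end, 13.5 out from the rail; rack axes; the stud itself is up to 20 mm away along y. Stud: neck 5 diameter, 9 long from the rail face, then a flat head 14 diameter, 4.5 thick, front bevelled to 10. Head through the opening, the plate's back face lies 0 to 4 mm off the rail.
- cup: Steel cup, 70 diameter, 70 high, loose bystander. Origin: middle of its underside.
- tumbler: Glass tumbler, 66 diameter, 85 high, loose bystander. Origin: middle of its underside.
- bowl: White bowl, 110 diameter, 50 high, loose bystander. Origin: middle of its underside.

How it is judged:
On the way, in this order (a step that is already met when the one before it is completed fails the run):
1. the plate is lifted clear of the stand (height (world z) of plate above 0.064 m), for 0.1 s.
2. the stud's head is through the entry opening: the plate lies flat against the rail, still high (x of plate in the frame of rack between -0.002 and 0.0085 m and y of plate in the frame of rack between -0.028 and 0.028 m and z of plate in the frame of rack between 0.076 and 0.098 m and angle between plate's own z axis and vertical below 0.1 rad), for 0.1 s.
3. the plate is drawn down until fully home on the stud, still held in the gripper (z of plate in the frame of rack between 0.051 and 0.0585 m and x of plate in the frame of rack below 0.0085 m and linear speed of plate below 0.03 m/s and contact force between the fingers and plate above 2 N), for 0.1 s.
At the end, for the whole second after the job is handed in: The plate hangs at rest on the stud, released: its origin 51 to 58.5 mm above the rack's origin (fully home is 55.5), its sheet flat against the rail (origin at rack x under 8.5 mm), within 28 mm of the rail's middle along y, upright and straight within 0.1 rad (z of plate in the frame of rack between 0.051 and 0.0585 m and x of plate in the frame of rack between -0.002 and 0.0085 m and y of plate in the frame of rack between -0.028 and 0.028 m and angle between plate's own z axis and vertical below 0.1 rad and linear speed of plate below 0.02 m/s); the robot touches nothing.
It fails at once if the plate is pressed against the rack or its stud with more than 20 N (contact force between plate and rack above 20 N).
It fails at once if the cup, tumbler or bowl is knocked or moved by more than 15 mm (distance of any of cup, tumbler, bowl from where it was at the start of the episode above 0.015 m).
It also fails if it takes over 58 s, if anything falls off the work surface, if the arm or the gripper's body presses on something with over 40 N, if the wrist force passes 120 N, or if a joint passes its speed limit or range.

ROBOT

A 6-joint arm with a two-finger parallel gripper is mounted at the origin on the work surface. World frame = base frame: x ahead of the robot, y to its left, z up, the work surface at z = 0. Lengths are in m, angles in rad, forces in N, time in s.
With the tool pointing down it reaches from about 0.15 to 0.775 m from the base axis. Payload 6.1 kg.
Tool frame: the origin (TCP) lies at the very end of the fingers, on their centre line; the grasp point (between the pads) lies 19 mm behind it (env.grip_depth is the distance from the TCP to the grasp point, in m); x points along the fingers, y is the direction in which the jaws open and shut, and the axes are right-handed (so a half turn about x gives the same grasp; the last joint's range is limited). The gripper opens to 85 mm and grips with 20 to 120 N. Pads are 22 mm wide; open, the fingers measure 114 mm over their backs; the gripper's body (76 mm by 85 mm) begins 54 mm behind the grasp point. The pads swing forward as they close: fully open they stand 13 mm farther back than shut.
Start: joints at [1.13, 0.126, -0.04, 1.405, 0, 1.571], TCP at [0.224, 0.475, 0.231] pointing down, gripper open.
Joint ranges: [-2.72, 2.72], [-0.95, 1.95], [-1.27, 1.35], [-1.78, 2.02], [-1.46, 1.47], [-3.14, 3.14]. Speed limits (rad/s): [2.39, 2.39, 3.01, 3.14, 3.14, 3.14].

INTERFACE

Orientations are given as a unit quaternion [x, y, z, w].
In Python, from station import env gives the robot as it stands.
- The arm moves only by the tool arm_command, never from a script. Its argument "steps" is a list that holds one entry, the list of rows, each a list of 7 numbers: the closure in counts, from 0 (fully open) to 255 (shut), then the shift along the tool's x, y, z in m, then the turn, a rotation vector about the tool's x, y, z in degrees. In form: [[[jaw, dx, dy, dz, ax, ay, az], ...]]. A call has 1 to 10 rows; each row is the pose to reach, as a shift and turn from the pose measured when the call began, along the tool's axes at that moment; what a row does not reach only later rows make up. A row lasts 1/10 s, in which the tool goes at most 50 mm and 8.59 degrees, less where a joint would pass 70% of its speed; a pose out of reach is approached as far as the arm can. A call with a gripper value outside its range is refused whole. The fingers move at their own pace and stop on an object; "newtons" is the grip in N (left out, the last holds). Time passes only in rows, so rows that repeat a pose let the fingers close. It gives the time, the measured TCP pose, the force and the opening at its end, in the units of the state.
- env.state(): the state, without advancing time (a new reading comes with each control period).
- env.grab_frame(name): name is "side" or "top" or "wrist"; returns the picture (400x640x3 uint8, blue, green, red); there is no depth.
- env.camera_model(name): a dict with "mtx" (3x3 intrinsics, pixels), "origin" and "rotation" of the camera in the world. Camera axes: x right, y up, looking along -z (the intrinsics and any distortion apply to the point x, -y, -z); pixel columns grow to the right and rows downward; lengths in m; the calibration is good to about 2 mm. The wrist camera is an equidistant fisheye: a pixel r from the principal point sees the ray r / f radians off the axis. A picture is of the moment at which its call begins: read the wrist's pose just before it. camera_model takes no time and is no camera call; for the wrist camera it gives the pose at the moment of the call.
- env.hand_in(): hands the job in, once; it reports no verdict.
Trained networks look in the newest picture that a camera, given by its name, has taken for a name from the list of things; names that differ only in an ending like _2 or _b are one class to them, and where a whole thing is asked for, a point or a joint stands for the part that bears it (a point fixed in the world has none). Each returns a list of dicts, best first, with "score" (0 to 1); they miss things now and then, are a little off and sometimes report something else, mostly with a low value. They report only what shows in the picture. A call takes as long as a camera call.
- env.boxes_of(target, camera): "rect" ([centre column, centre row, width, height] in pixels, round what is visible of it).
The state is a dict: "t": time; "joint_positions": joint angles; "dq": joint speeds; "effort": joint torques, N m; "ee_pos": TCP position; "tool_rot": TCP orientation; "wrist_force": force on the tool from outside, world axes, zero at the start; "wrist_torque": the same for the moment, N m; "finger_gap": opening from 0.0 (shut) to 1.0 (fully open).
Only numpy, scipy, OpenCV 4.12 (cv2) and the standard library are available. Lean on these libraries where they do the work, as an engineer would, in place of code of your own. Each camera call takes 0.05 s, during which the arm holds its last target. There are 200 camera calls.

## Working session

There is one attempt and no reset: what is moved stays moved. The work goes in short steps, Python scripts to look and compute and a tool call to move; the robot and the scene stay as the last step left them, time stands still between calls to the robot, and variables do not carry over. Pictures are saved under pics/ and viewed, about 8 in all and at most 12, crops included, and the job is handed in when it is done.

Besides the shell and the picture viewer there is one more tool, called after "Request:" by a JSON object that holds its "name" and its "arguments". arm_command: Moves the arm, as the interface text tells. Its arguments: {"type":"object","properties":{"steps":{"type":"array"},"newtons":{"type":"number"}},"required":["steps"]}

```bash
mkdir -p pics; ls
cat > h.py <<'E'
import numpy as np, cv2
from station import env
from scipy.spatial.transform import Rotation as R
def snap(n,f):
    im=np.asarray(env.grab_frame(n)); cv2.imwrite('pics/'+f,im); return im
def ray(n,u,v):
    m=env.camera_model(n);K=np.array(m['mtx'])
    p=np.linalg.inv(K)@[u,v,1]
    if n=='wrist':
        r=np.hypot(p[0],p[1]); p=np.array([p[0]*np.sin(r)/max(r,1e-9),p[1]*np.sin(r)/max(r,1e-9),np.cos(r)])
    d=np.array(m['rotation'])@[p[0],-p[1],-p[2]]
    return np.array(m['origin']),d/np.linalg.norm(d)
def atz(n,u,v,z):
    o,d=ray(n,u,v); return o+d*(z-o[2])/d[2]
def proj(n,P):
    m=env.camera_model(n);K=np.array(m['mtx']);P=np.atleast_2d(P)
    c=(P-np.array(m['origin']))@np.array(m['rotation']); c=c*[1,-1,-1]
    if n=='wrist':
        r=np.hypot(c[:,0],c[:,1]);t=np.arctan2(r,c[:,2]);q=np.c_[c[:,:2]*(t/np.maximum(r,1e-9))[:,None],np.ones(len(c))]
    else: q=c/c[:,2:]
    return (q@K.T)[:,:2]
E
python3 - <<'E'
from h import *
np.set_printoptions(precision=4,suppress=True)
ims=[snap(n,n+'0.png') for n in('side','top','wrist')]
for n in('side','top','wrist'):
    m=env.camera_model(n);print(n,np.array(m['mtx']).tolist(),m['origin'],np.array(m['rotation']).round(4).tolist(),[k for k in m])
    for t in('plate','grip','entry','stand','rack','rail','stud_zone','cup','tumbler','bowl'):
        b=env.boxes_of(t,n)
        print(t,[(np.round(x['rect'],1).tolist(),round(x['score'],2)) for x in b[:2]])
s=env.state();print(s)
E
```

```text
pics
side [[362.97415450226043, 0.0, 312.644559708606], [0.0, 362.97415450226043, 201.3102796825217], [0.0, 0.0, 1.0]] [0.5415 0.6152 0.5237] [-0.0219, 0.4708, 0.8801, -0.0577] ['mtx', 'origin', 'rotation']
plate [([333.1, 170.6, 15.9, 78.8], 0.74)]
grip [([331.0, 165.6, 23.8, 69.9], 0.89), ([231.7, 343.2, 48.0, 72.4], 0.35)]
entry [([330.4, 172.5, 26.5, 80.0], 0.76)]
stand [([333.0, 200.2, 48.4, 45.3], 0.9)]
rack [([414.8, 278.9, 163.5, 194.1], 0.83), ([298.4, 159.8, 38.5, 23.5], 0.36)]
rail [([415.9, 280.1, 161.1, 195.2], 0.86)]
stud_zone [([414.4, 280.4, 156.8, 191.8], 0.96)]
cup [([264.4, 220.6, 31.1, 44.6], 0.79)]
tumbler [([231.6, 344.4, 44.9, 72.8], 0.74)]
bowl [([298.6, 160.8, 38.8, 29.9], 0.67)]
top [[438.7371006831137, 0.0, 321.48739258719723], [0.0, 438.7371006831137, 197.76580795631787], [0.0, 0.0, 1.0]] [ 0.501  -0.0153  1.1671] [-0.0504, 0.0356, 0.7108, -0.7007] ['mtx', 'origin', 'rotation']
plate [([381.8, 219.2, 42.5, 17.5], 0.86)]
grip [([383.9, 215.2, 40.5, 16.3], 0.74)]
entry [([382.5, 219.2, 39.3, 13.1], 0.78)]
stand [([378.1, 227.2, 53.8, 43.3], 0.88)]
rack [([25
[... 433 characters left out ...]
]
grip []
entry [([210.9, 353.6, 117.9, 90.1], 0.34)]
stand []
rack [([211.9, 353.2, 120.0, 93.6], 0.67)]
rail [([210.3, 353.2, 117.7, 91.5], 0.7)]
stud_zone [([210.8, 353.4, 116.1, 90.9], 0.97)]
cup []
tumbler []
bowl []
{'t': 1.65, 'joint_positions': array([ 1.13  ,  0.1258, -0.0396,  1.4054, -0.    ,  1.5708]), 'dq': array([-0.0007,  0.0016, -0.0001, -0.0009,  0.0001, -0.0005]), 'effort': array([ -0.003 , -43.5698,  35.3085,   0.0015,  -0.0001,  -0.    ]), 'ee_pos': array([0.224 , 0.4748, 0.2313]), 'tool_rot': array([ 0.1546,  0.69  , -0.1546,  0.69  ]), 'wrist_force': array([-0.431 , -0.4551,  0.281 ]), 'wrist_torque': array([ 0.0198, -0.033 , -0.0033]), 'finger_gap': 1.0021043919913712}
```

```bash
sed -i "s/np.array(m\['rotation'\])/R.from_quat(m['rotation']).as_matrix()/" h.py
python3 - <<'E'
from h import *
a=cv2.imread('pics/top0.png')[140:360,160:480];b=cv2.imread('pics/side0.png')[120:400,200:520]
a=cv2.resize(a,None,fx=2.4,fy=2.4,interpolation=cv2.INTER_CUBIC);cv2.imwrite('pics/topc.png',a)
b=cv2.resize(b,None,fx=2.1,fy=2.1,interpolation=cv2.INTER_CUBIC);cv2.imwrite('pics/sidec.png',b)
print(atz('top',378,227,.03),atz('top',382,219,.19),atz('top',253,279,.1))
E
```

```text
[ 0.56200907 -0.13750961  0.03      ] [ 0.57108131 -0.12970044  0.19      ] [0.43759677 0.17336248 0.1       ]
```

View pics/topc.png

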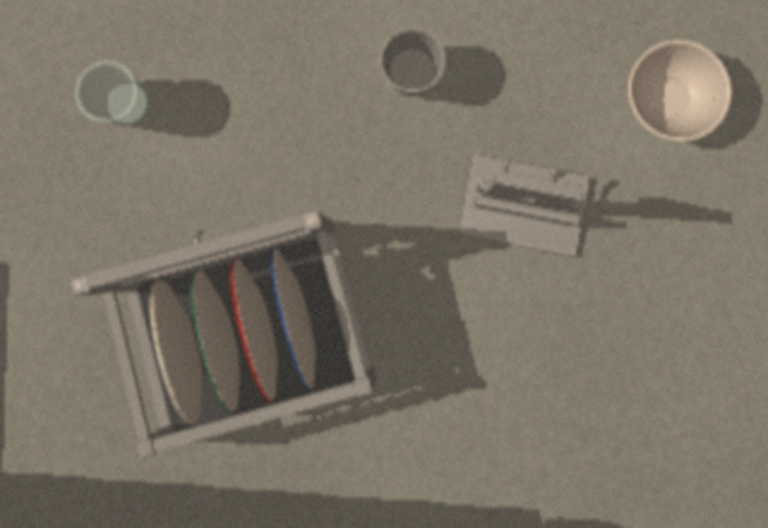

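View pics/sidec.png

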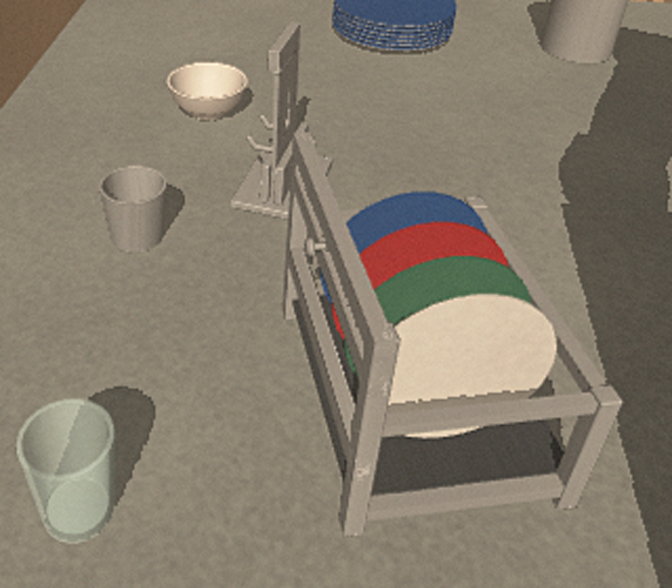

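Run:
```python
from h import *
np.set_printoptions(precision=4,suppress=True)
T=lambda c,z:atz('top',160+c[0]/2.4,140+c[1]/2.4,z)
S=lambda c:(200+c[0]/2.1,120+c[1]/2.1)
def tri(ct,cs):
    o1,d1=ray('top',160+ct[0]/2.4,140+ct[1]/2.4);o2,d2=ray('side',*S(cs))
    A=np.c_[d1,-d2];t=np.linalg.lstsq(A,o2-o1,rcond=None)[0];p,q=o1+t[0]*d1,o2+t[1]*d2
    return (p+q)/2,np.linalg.norm(p-q)
for n,z,c in(('railL',.199,(80,287)),('railR',.199,(317,222)),('stud',.175,(198,237)),('footA',.01,(476,155)),('footB',.01,(595,180)),('footC',.01,(578,255)),('footD',.01,(462,222)),('barL',.195,(478,185)),('barR',.195,(585,212)),('cup',.07,(413,62)),('bowl',.05,(680,90)),('tumb',.085,(107,92))):
    print(n,T(c,z))
print('stud',tri((198,237),(309,246)))
s=env.state();m=env.camera_model('wrist')
r=R.from_quat(s['tool_rot']);print(r.as_matrix());print('cam in tool',r.inv().apply(m['origin']-s['ee_pos']),(r.inv()*R.from_quat(m['rotation'])).as_matrix())
```

```text
railL [0.4871 0.2878 0.199 ]
railR [0.5435 0.07   0.199 ]
stud [0.532  0.1845 0.175 ]
footA [ 0.6231 -0.0894  0.01  ]
footB [ 0.5935 -0.2191  0.01  ]
footC [ 0.512  -0.1977  0.01  ]
footD [ 0.5496 -0.0724  0.01  ]
barL [ 0.5757 -0.0788  0.195 ]
barR [ 0.5494 -0.1763  0.195 ]
cup [ 0.7168 -0.0213  0.07  ]
bowl [ 0.6854 -0.3061  0.05  ]
tumb [0.6874 0.2996 0.085 ]
stud (array([0.5342, 0.1846, 0.1739]), np.float64(0.004240466803617599))
[[ 0.      0.4266  0.9044]
 [-0.      0.9044 -0.4266]
 [-1.     -0.      0.    ]]
cam in tool [-0.1436 -0.0002 -0.081 ] [[-0.0001  0.3158 -0.9488]
 [ 1.      0.     -0.0001]
 [-0.     -0.9488 -0.3158]]
```

Request:
{"name": "arm_command", "arguments": {"steps": [[[0,-0.03,-0.007,0.045,5,0,0],[0,-0.05,-0.014,0.09,11,0,0],[0,-0.06,-0.021,0.135,17,0,0],[0,-0.07,-0.028,0.18,23,0,0],[0,-0.07,-0.035,0.225,29,0,0],[0,-0.07,-0.042,0.27,35,0,0],[0,-0.07,-0.049,0.315,41,0,0],[0,-0.07,-0.056,0.36,46,0,0],[0,-0.07,-0.063,0.405,50,0,0],[0,-0.07,-0.07,0.449,50,0,0]]]}}

```text
t: 2.65
ee_pos: [0.6017, 0.2186, 0.3013]
tool_rot: [0.432, 0.56, -0.432, 0.56]
wrist_force: [0.8, 0.5, 0.3]
finger_gap: 0.999
```

Request:
{"name": "arm_command", "arguments": {"steps": [[[0,0,0,0,0,0,0],[0,0,0,0,0,0,0]]]}}

```text
t: 2.85
ee_pos: [0.6023, 0.2177, 0.3003]
tool_rot: [0.432, 0.56, -0.433, 0.559]
wrist_force: [-0.2, 0.5, 0.8]
finger_gap: 1.003
```

Run:
```python
from h import *
np.set_printoptions(precision=4,suppress=True)
s=env.state();print(s['t'],s['ee_pos'],s['dq'],s['tool_rot'],s['wrist_force'])
im=snap('wrist','w1.png');m=env.camera_model('wrist');print(m)
print(env.boxes_of('stud_zone','wrist')[:2],proj('wrist',[[.533,.1845,.175]]))
cv2.imwrite('pics/w1c.png',im)
```

```text
2.85 [0.6023 0.2177 0.3003] [ 0.0359 -0.0323 -0.016   0.001   0.0065  0.0017] [ 0.4325  0.5595 -0.4331  0.5588] [-0.2052  0.5473  0.802 ]
{'mtx': array([[309.7069,   0.    , 318.8875],
       [  0.    , 309.7069, 195.8389],
       [  0.    ,   0.    ,   1.    ]]), 'origin': array([0.5811, 0.2966, 0.4445]), 'rotation': array([-0.1583, -0.0202,  0.1255,  0.9792])}
[{'rect': [186.8, 192.6, 164.7, 239.2], 'score': 0.6}, {'rect': [256.1, 342.0, 15.9, 24.2], 'score': 0.18}] [[240.0533 203.1495]]
```

View pics/w1.png

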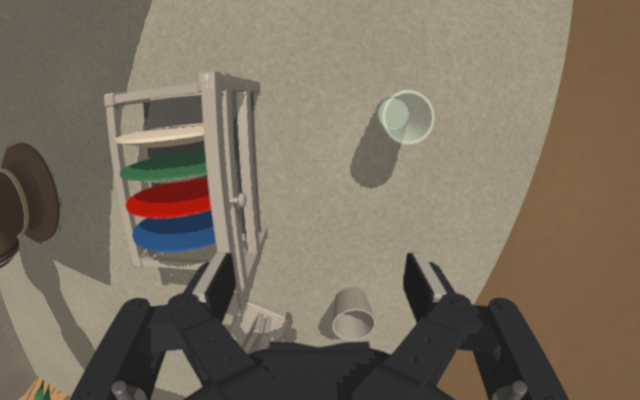

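Run:
```python
from h import *
im=cv2.imread('pics/w1.png')[60:300,180:290]
cv2.imwrite('pics/w1c.png',cv2.resize(im,None,fx=5,fy=2.5,interpolation=cv2.INTER_CUBIC))
```

```text
(no output)
```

View pics/w1c.png

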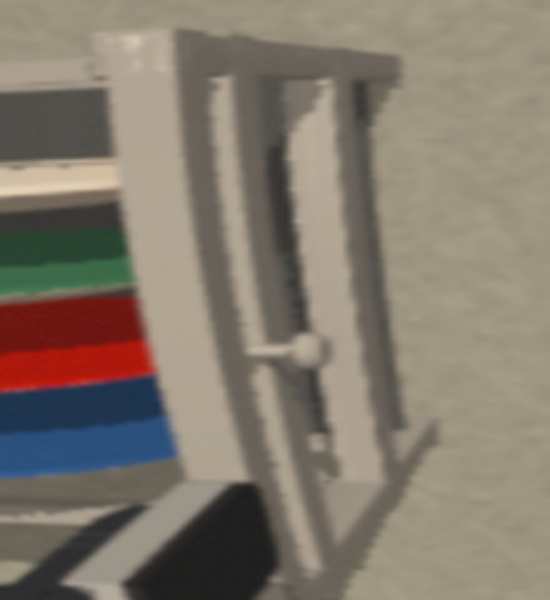

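Run:
```python
from h import *
np.set_printoptions(precision=4,suppress=True)
f=lambda c,z:atz('wrist',180+c[0]/5,60+c[1]/2.5,z)
E=np.array([f(c,.199) for c in((180,40),(188,130),(205,250),(225,360),(250,470))]);print(E)
c=E[:,:2].mean(0);d=np.linalg.svd(E[:,:2]-c)[2][0];d*=np.sign(d[1]);n=np.array([d[1],-d[0]])
print('yaw',np.degrees(np.arctan2(n[1],n[0])),(E[:,:2]-c)@n)
st=f((316,352),.175)[:2];print('stud',st,'dist',(st-c)@n)
print('left end->y of stud from mid',((E[0,:2]-st)@d)*-1+.118)
# tune face: top view
g=np.array([atz('top',160+a/2.4,140+b/2.4,.199)[:2] for a,b in((75,281),(320,213))]);print('top face dist',(g-c)@n, 'stud top',(np.array([.532,.1845])-c)@n,(np.array([.532,.1845])-st)@d)
```

```text
[[0.4955 0.2954 0.199 ]
 [0.5034 0.2668 0.199 ]
 [0.5141 0.228  0.199 ]
 [0.5241 0.1902 0.199 ]
 [0.5348 0.1483 0.199 ]]
yaw 14.96539298799706 [-0.0002  0.      0.0003  0.0002 -0.0003]
stud [0.5356 0.1876] dist 0.0106360308925241
left end->y of stud from mid 0.0034834458954717956
top face dist [-0.0038 -0.0049] stud top 0.006362276430576009 -0.002089406751061573
```

Request:
{"name": "arm_command", "arguments": {"steps": [[[0,0,-0.016,0.041,4,0,0],[0,0,-0.032,0.082,8,0,0],[0,0,-0.048,0.123,12,0,0],[0,0,-0.064,0.164,16,0,0],[0,0,-0.08,0.205,20,0,0],[0,0,-0.096,0.246,24,0,0],[0,0,-0.112,0.287,28,0,0],[0,0,-0.1265,0.3245,29,0,0],[0,0,-0.1265,0.3245,29,0,0],[0,0,-0.1265,0.3245,29,0,0]]]}}

```text
t: 3.95
ee_pos: [0.5603, -0.1264, 0.3019]
tool_rot: [0.559, 0.434, -0.558, 0.434]
wrist_force: [-0.2, 0.5, -0.2]
finger_gap: 0.997
```

Run:
```python
from h import *
np.set_printoptions(precision=4,suppress=True)
s=env.state();print(s['t'],s['ee_pos'],s['dq'],R.from_quat(s['tool_rot']).as_matrix())
im=snap('wrist','w2.png');m=env.camera_model('wrist');print(m)
for t in('grip','plate','stand'):print(t,[(np.round(x['rect'],1).tolist(),round(x['score'],2)) for x in env.boxes_of(t,'wrist')[:2]])
cv2.imwrite('pics/w2c.png',cv2.resize(im[150:400,200:440],None,fx=2.4*1.33,fy=2.4,interpolation=cv2.INTER_CUBIC))
```

```text
3.95 [ 0.5603 -0.1264  0.3019] [0.0312 0.0047 0.0013 0.0009 0.003  0.0025] [[ 0.0009  0.9689 -0.2476]
 [ 0.0007 -0.2476 -0.9689]
 [-1.      0.0007 -0.0009]]
{'mtx': array([[309.7069,   0.    , 318.8875],
       [  0.    , 309.7069, 195.8389],
       [  0.    ,   0.    ,   1.    ]]), 'origin': array([ 0.5803, -0.0475,  0.4455]), 'rotation': array([-0.1581,  0.0192, -0.1226,  0.9796])}
grip [([340.8, 186.2, 35.8, 110.2], 0.78)]
plate [([340.4, 185.9, 36.0, 113.0], 0.83)]
stand [([325.0, 161.6, 68.8, 94.7], 0.97), ([188.9, 45.9, 182.8, 90.1], 0.42)]
```

View pics/w2c.png

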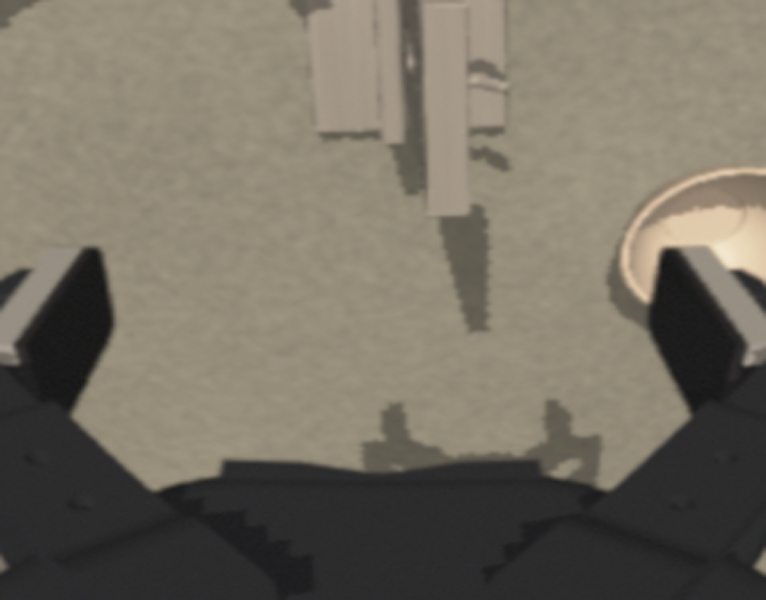

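Run:
```python
from h import *
im=cv2.imread('pics/w2.png')
cv2.imwrite('pics/w2d.png',cv2.resize(im[80:250,290:390],None,fx=5,fy=3.4,interpolation=cv2.INTER_CUBIC))
```

```text
(no output)
```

View pics/w2d.png

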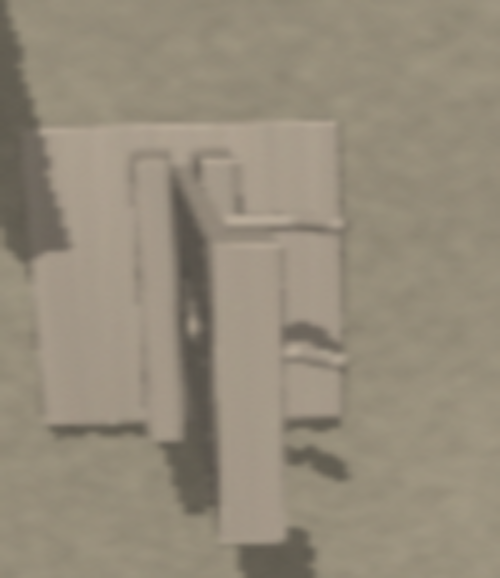

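Run:
```python
from h import *
np.set_printoptions(precision=4,suppress=True)
s=env.state()
f=lambda c,z:atz('wrist',290+c[0]/5,80+c[1]/3.4,z)
B=np.array([f(c,.195) for c in((212,246),(280,244),(286,541),(220,541))]);print(B)
c=B.mean(0);v=(B[0]+B[1]-B[2]-B[3])[:2]*-1;v=-v if v[1]<0 else v
print('bar centre',c,'yaw',np.degrees(np.arctan2(-v[0],v[1])),'len',np.linalg.norm(v)/2,np.linalg.norm(B[0]-B[1]),np.linalg.norm(B[2]-B[3]))
F=np.array([f(c,.01) for c in((40,128),(338,122),(342,420),(46,425))]);v=(F[0]+F[1]-F[2]-F[3])[:2];v=-v if v[1]<0 else v
print('foot',F.mean(0),'yaw',np.degrees(np.arctan2(-v[0],v[1])),np.linalg.norm(v)/2)
r=R.from_quat(s['tool_rot']);d=c-s['ee_pos'];print(s['ee_pos'],'to bar in tool',r.inv().apply(d))
```

```text
[[ 0.5805 -0.0938  0.195 ]
 [ 0.5914 -0.096   0.195 ]
 [ 0.5752 -0.1736  0.195 ]
 [ 0.5637 -0.1706  0.195 ]]
bar centre [ 0.5777 -0.1335  0.195 ] yaw -12.073293763363623 len 0.07889442950707899 0.011182133517053088 0.011925474256706212
foot [ 0.5716 -0.1404  0.01  ] yaw -13.119535074173442 0.12973678793951832
[ 0.5609 -0.1253  0.3016] to bar in tool [0.1066 0.0182 0.0039]
```

Request:
{"name": "arm_command", "arguments": {"steps": [[[0,0,0.012,0.004,-1.8,0,0],[0,0.03,0.018,0.004,-1.8,0,0],[0,0.06,0.018,0.004,-1.8,0,0],[0,0.09,0.018,0.004,-1.8,0,0],[0,0.115,0.018,0.004,-1.8,0,0],[0,0.13,0.018,0.004,-1.8,0,0],[0,0.136,0.018,0.004,-1.8,0,0],[0,0.136,0.018,0.004,-1.8,0,0]]], "newtons": 60}}

```text
t: 4.95
ee_pos: [0.5772, -0.1325, 0.165]
tool_rot: [-0.551, -0.444, 0.551, -0.443]
wrist_force: [-1.0, 0.1, 0.5]
finger_gap: 1.003
```

Request:
{"name": "arm_command", "arguments": {"steps": [[[100,0,0,0,0,0,0],[180,0,0,0,0,0,0],[255,0,0,0,0,0,0],[255,0,0,0,0,0,0],[255,0,0,0,0,0,0],[255,0,0,0,0,0,0],[255,0,0,0,0,0,0],[255,0,0,0,0,0,0]]], "newtons": 60}}

```text
t: 5.75
ee_pos: [0.5766, -0.1324, 0.1655]
tool_rot: [-0.55, -0.444, 0.551, -0.443]
wrist_force: [-3.1, 0.7, 5.0]
finger_gap: 0.129
```

Run:
```python
from h import *
np.set_printoptions(precision=4,suppress=True)
s=env.state();print(s['t'],s['ee_pos'],s['wrist_force'],s['wrist_torque'],s['finger_gap'],s['finger_gap']*85,R.from_quat(s['tool_rot']).as_matrix())
```

```text
5.75 [ 0.5766 -0.1324  0.1655] [-3.067   0.738   5.0316] [0.2434 1.2191 0.0509] 0.12940259721385033 10.999220763177279 [[-0.0017  0.977  -0.213 ]
 [ 0.001  -0.213  -0.977 ]
 [-1.     -0.0018 -0.0006]]
```

Request:
{"name": "arm_command", "arguments": {"steps": [[[255,-0.01,0,0,0,0,0],[255,-0.025,0,0,0,0,0],[255,-0.045,0,0,0,0,0],[255,-0.065,0,0,0,0,0],[255,-0.085,0,0,0,0,0],[255,-0.105,0,0,0,0,0],[255,-0.12,0,0,0,0,0],[255,-0.12,0,0,0,0,0],[255,-0.12,0,0,0,0,0]]]}}

```text
t: 6.65
ee_pos: [0.577, -0.1326, 0.285]
tool_rot: [-0.55, -0.444, 0.551, -0.443]
wrist_force: [-0.1, -0.1, -5.2]
finger_gap: 0.129
```

Run:
```python
from h import *
np.set_printoptions(precision=4,suppress=True)
s=env.state();print(s['t'],s['ee_pos'],s['wrist_force'],s['wrist_torque'],s['finger_gap']*85,R.from_quat(s['tool_rot']).as_matrix())
# desired: tool y heading 15
y=np.radians(15);n=np.array([np.cos(y),np.sin(y),0]);st=np.array([.5356,.1876,0])
a=snap('side','s3.png');b=snap('wrist','w3.png')
u,v=proj('side',s['ee_pos'])[0].astype(int);print(u,v)
c=cv2.resize(a[v-60:v+90,u-60:u+60],None,fx=3.3,fy=3.3,interpolation=cv2.INTER_CUBIC);d=cv2.resize(b[150:300,260:380],None,fx=3.3,fy=3.3,interpolation=cv2.INTER_CUBIC)
cv2.imwrite('pics/c3.png',np.hstack([c,d]))
r=R.from_quat(s['tool_rot']).as_matrix()
for k in(.10,.06):
    t=st+n*k; t[2]=.26; print(k,t,r.T@(t-s['ee_pos']))
```

```text
6.65 [ 0.577  -0.1326  0.285 ] [-0.1334 -0.1037 -5.2447] [-0.0018 -0.0301 -0.0437] 10.93878990802961 [[-0.0019  0.977  -0.2131]
 [ 0.001  -0.2131 -0.977 ]
 [-1.     -0.002  -0.0006]]
337 97
0.1 [0.6322 0.2135 0.26  ] [ 0.0252 -0.0198 -0.3499]
0.06 [0.5936 0.2031 0.26  ] [ 0.0253 -0.0553 -0.3316]
```

View pics/c3.png

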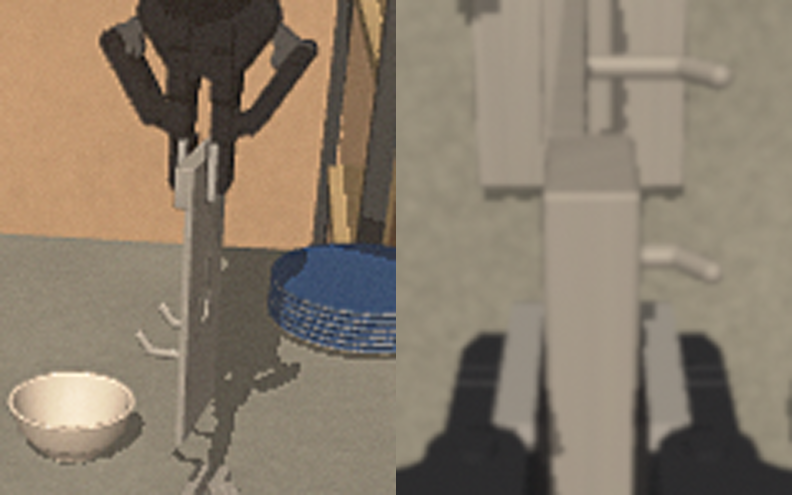

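```bash
cat >> h.py <<'E'
def plate2world(P,s,gz=.1745,oy=0.,ox=0.):
    # plate frame in tool: plate x=tool y, plate y=-tool z, plate z=-tool x
    P=np.atleast_2d(P)-[.0035+ox,oy,gz]
    t=np.c_[-P[:,2]-.019,P[:,0],-P[:,1]]
    return s['ee_pos']+R.from_quat(s['tool_rot']).apply(t)
E
python3 - <<'E'
from h import *
np.set_printoptions(precision=4,suppress=True)
s=env.state();r=R.from_quat(s['tool_rot'])
P=np.array([[-2.5,40,0],[2.5,40,0],[-2.5,40,185],[9.5,40,185],[-2.5,40,160],[9.5,40,160],[37,25,71],[37,-25,71]])/1e3
W=plate2world(P,s)
a=proj('side',W);b=proj('wrist',W)
print('side crop',(a-[337-60,97-60])*3.3)
print('wrist crop',(b-[260,150])*3.3+[396,0])
E
```

```text
side crop [[181.9866 447.8732]
 [174.8902 446.6007]
 [195.2049 172.4236]
 [175.6922 170.1912]
 [193.1982 214.2396]
 [174.0691 211.8631]
 [135.7131 332.9244]
 [158.7347 305.3529]]
wrist crop [[569.1901 -37.8378]
 [586.2151 -37.8637]
 [539.0985 174.7932]
 [640.265  174.7782]
 [547.365  115.3745]
 [631.9606 115.3633]
 [734.6403  69.3686]
 [725.3396 266.8049]]
```

Request:
{"name": "arm_command", "arguments": {"steps": [[[255,0,0.004,-0.025,-1,0,0],[255,0,0.008,-0.06,-4,0,0],[255,0,0.012,-0.1,-7,0,0],[255,0,0.015,-0.14,-11,0,0],[255,0,0.017,-0.18,-14,0,0],[255,0,0.017,-0.22,-18,0,0],[255,0,0.01,-0.26,-21,0,0],[255,0,0,-0.3,-24,0,0],[255,0,-0.012,-0.33,-26,0,0],[255,0,-0.02,-0.35,-27.3,0,0]]]}}

```text
t: 7.75
ee_pos: [0.6307, 0.2163, 0.2826]
tool_rot: [0.429, 0.564, -0.431, 0.56]
wrist_force: [1.4, -1.3, -4.3]
finger_gap: 0.129
```

Request:
{"name": "arm_command", "arguments": {"steps": [[[255,0.01,0,0,0,0,0],[255,0.025,-0.015,0,0,0,0],[255,0.04,-0.03,0,0,0,0],[255,0.04,-0.05,0,0,0,0],[255,0.04,-0.055,0,0,0,0],[255,0.04,-0.055,0,0,0,0],[255,0.04,-0.055,0,0,0,0]]]}}

```text
t: 8.45
ee_pos: [0.578, 0.2021, 0.2429]
tool_rot: [0.429, 0.563, -0.43, 0.56]
wrist_force: [-0.3, 0.6, -4.9]
finger_gap: 0.131
```

Run:
```python
from h import *
np.set_printoptions(precision=4,suppress=True)
s=env.state();r=R.from_quat(s['tool_rot']);print(s['t'],s['ee_pos'],s['wrist_force'],s['wrist_torque'],r.as_matrix())
P=np.array([[-2.5,40,0],[2.5,40,0],[-2.5,40,185],[9.5,40,185],[-2.5,40,160],[9.5,40,160],[37,25,71],[37,-25,71],[-2.5,0,100],[2.5,0,74]])/1e3
W=plate2world(P,s)
im=snap('wrist','w4.png');si=snap('side','s4.png')
b=proj('wrist',W);a=proj('side',W);print('w',b,'s',a)
print('stud w',proj('wrist',[[.5356,.1876,.175]]),'s',proj('side',[[.5356,.1876,.175]]))
c=cv2.resize(im[120:260,200:400],None,fx=4,fy=4,interpolation=cv2.INTER_CUBIC)
cv2.imwrite('pics/c4.png',c)
```

```text
8.45 [0.578  0.2021 0.2429] [-0.3383  0.6024 -4.9371] [-0.0058 -0.0486  0.014 ] [[-0.0055  0.9651  0.2618]
 [ 0.0014  0.2618 -0.9651]
 [-1.     -0.005  -0.0028]]
w [[312.5047 138.4581]
 [317.6666 138.4501]
 [303.1761 202.9965]
 [333.8714 202.9942]
 [305.7404 184.9525]
 [331.403  184.9499]
 [362.6402 170.9719]
 [359.8232 230.8384]
 [309.9973 215.9461]
 [317.3768 203.262 ]] s [[325.5881 302.1795]
 [322.3609 302.5219]
 [330.0709 201.4469]
 [320.5641 202.1247]
 [329.3499 217.6484]
 [320.1242 218.3578]
 [298.2719 263.5013]
 [294.7514 241.2752]
 [322.9727 234.6812]
 [319.242  248.4577]]
stud w [[258.9693 213.0774]] s [[347.5683 237.9083]]
```

View pics/c4.png

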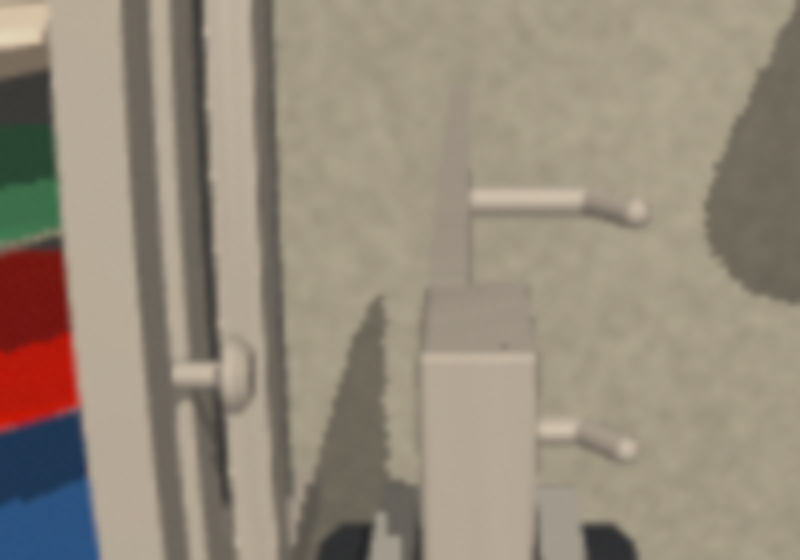

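Run:
```python
from h import *
from scipy.optimize import least_squares
np.set_printoptions(precision=4,suppress=True)
s=env.state()
q=lambda u,v:(200+u/4,120+v/4)
P=np.array([[-2.5,40,185],[9.5,40,185],[-2.5,40,160],[9.5,40,160],[34.5,25,68.5],[34.5,-25,68.5],[0,40,0]])/1e3
O=np.array([q(422,353),q(535,353),q(427,287),q(530,287),q(636,211),q(627,448),q(462,60)])
n=np.array([np.cos(np.radians(15)),np.sin(np.radians(15)),0]);l=np.array([-n[1],n[0],0])
def W(p,P):
    g=np.array([.0035,0,.1745]); Q=R.from_euler('xyz',p[2:5],degrees=True).apply(P-g)+g
    return plate2world(Q,s,gz=.1745+p[0]/1e3,oy=p[1]/1e3,ox=p[5]/1e3)
def res(p): return np.r_[(proj('wrist',W(p,P))-O).ravel(),p[0]/3,p[2]/1.5,p[3]/1.5,p[4]/1,p[5]/1]
f=least_squares(res,np.zeros(6));print('gz,oy,roll,lean,yaw,ox',f.x);print(f.fun[:14].reshape(-1,2))
st=np.array([.5356,.1876,.175])
for nm,p in(('nominal',np.zeros(6)),('fit',f.x)):
    e=W(p,np.array([[0,0,.086],[0,0,.1195],[0,0,0]]));print(nm,e,'rack xy rel stud',(e-st)@n,(e-st)@l)
h=[atz('wrist',*O[i],W(f.x,P)[i,2]) for i in(4,5)];print('hooks',h,(np.mean(h,0)-st)@l)
print('stud now',atz('wrist',*q(241,372),.175))
# rail edge top-front px
for c in((122,0),(135,150),(150,300),(165,450)):
    w=atz('wrist',*q(*c),.199);print('rail',w,(w-st)@n)
print((s['ee_pos']-st)@n,(s['ee_pos']-st)@l)
```

```text
gz,oy,roll,lean,yaw,ox [ 0.3416  2.5814  0.9294 -0.0845 -0.6717  0.2014]
[[-1.0826  1.3504]
 [ 1.1616  1.6938]
 [ 0.0689 -2.0017]
 [-0.1186 -1.7063]
 [ 0.4779 -1.0046]
 [-0.6846 -1.4659]
 [ 0.3057  3.2114]]
nominal [[0.5744 0.2013 0.1733]
 [0.5746 0.2012 0.2068]
 [0.5739 0.2014 0.0873]] rack xy rel stud [0.041  0.0412 0.0406] [0.0031 0.003  0.0034]
fit [[0.5747 0.2002 0.173 ]
 [0.5749 0.1996 0.2065]
 [0.5739 0.2017 0.087 ]] rack xy rel stud [0.041  0.0411 0.0407] [0.002  0.0014 0.0037]
hooks [array([0.6015, 0.2325, 0.1558]), array([0.6151, 0.1838, 0.1549])] 0.00099710442200375
stud now [0.5365 0.1879 0.175 ]
rail [0.5075 0.2533 0.199 ] -0.010174352473390151
rail [0.5145 0.2305 0.199 ] -0.009277844714195507
rail [0.5217 0.2066 0.199 ] -0.008541743766785907
rail [0.5289 0.1806 0.199 ] -0.008314204326440327
0.044908451299625916 0.002962024743013136
```

Request:
{"name": "arm_command", "arguments": {"steps": [[[255,-0.0015,-0.01,0.0013,0,0,0],[255,-0.0015,-0.02,0.0013,0,0,0],[255,-0.0015,-0.028,0.0013,0,0,0],[255,-0.0015,-0.034,0.0013,0,0,0],[255,-0.0015,-0.037,0.0013,0,0,0],[255,-0.0015,-0.037,0.0013,0,0,0],[255,-0.0015,-0.037,0.0013,0,0,0]]]}}

```text
t: 9.25
ee_pos: [0.5429, 0.1912, 0.2446]
tool_rot: [0.429, 0.563, -0.43, 0.56]
wrist_force: [0.1, -0.0, -4.4]
finger_gap: 0.126
```

Request:
{"name": "arm_command", "arguments": {"steps": [[[255,0,-0.001,0,0,0,0],[255,0,-0.002,0,0,0,0],[255,0,-0.002,0,0,0,0]]]}}

```text
t: 9.55
ee_pos: [0.541, 0.1907, 0.2445]
tool_rot: [0.429, 0.563, -0.43, 0.56]
wrist_force: [0.5, 0.2, -3.6]
finger_gap: 0.129
```

Run:
```python
from h import *
np.set_printoptions(precision=4,suppress=True)
s=env.state();print(s['t'],s['ee_pos'],s['wrist_force'],s['wrist_torque'])
im=snap('wrist','w5.png')
cv2.imwrite('pics/c5.png',cv2.resize(im[120:260,200:400],None,fx=4,fy=4,interpolation=cv2.INTER_CUBIC))
n=np.array([np.cos(np.radians(15)),np.sin(np.radians(15)),0]);l=np.array([-n[1],n[0],0]);st=np.array([.5356,.1876,.175])
print((s['ee_pos']-st)@n-.0035,(s['ee_pos']-st)@l)
```

```text
9.55 [0.541  0.1907 0.2445] [ 0.4924  0.1859 -3.6356] [-0.0392 -0.0409  0.0054]
0.0024929871780283498 0.0015577562492903763
```

View pics/c5.png

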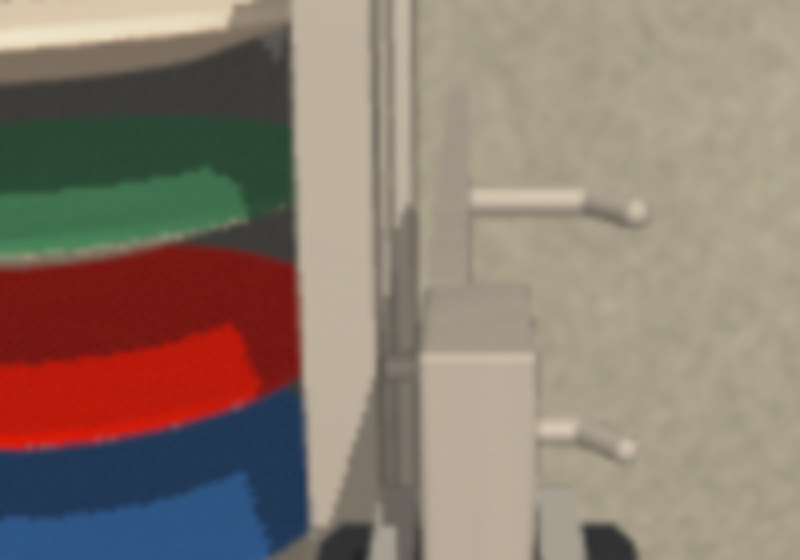

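Request:
{"name": "arm_command", "arguments": {"steps": [[[255,0,-0.001,0,0,0,0],[255,0,-0.002,0,0,0,0],[255,0,-0.002,0,0,0,0]]]}}

```text
t: 9.9
ee_pos: [0.539, 0.1901, 0.2446]
tool_rot: [0.429, 0.563, -0.43, 0.56]
wrist_force: [-0.6, 0.6, -5.5]
finger_gap: 0.13
```

Request:
{"name": "arm_command", "arguments": {"steps": [[[255,0,-0.001,0,0,0,0],[255,0,-0.002,0,0,0,0],[255,0,-0.002,0,0,0,0]]]}}

```text
t: 10.2
ee_pos: [0.5369, 0.1895, 0.2446]
tool_rot: [0.429, 0.563, -0.43, 0.56]
wrist_force: [0.8, 0.2, -4.4]
finger_gap: 0.123
```

Request:
{"name": "arm_command", "arguments": {"steps": [[[255,0,-0.001,0,0,0,0],[255,0,-0.002,0,0,0,0],[255,0,-0.002,0,0,0,0]]]}}

```text
t: 10.5
ee_pos: [0.5349, 0.189, 0.2447]
tool_rot: [0.429, 0.564, -0.43, 0.56]
wrist_force: [0.1, -0.3, -3.8]
finger_gap: 0.128
```

Request:
{"name": "arm_command", "arguments": {"steps": [[[255,0,-0.001,0,0,0,0],[255,0,-0.002,0,0,0,0],[255,0,-0.002,0,0,0,0]]]}}

```text
t: 10.8
ee_pos: [0.5328, 0.1884, 0.2448]
tool_rot: [0.429, 0.563, -0.43, 0.56]
wrist_force: [-0.3, -0.1, -4.9]
finger_gap: 0.128
```

Run:
```python
from h import *
np.set_printoptions(precision=4,suppress=True)
s=env.state();print(s['t'],s['ee_pos'],s['wrist_force'],s['wrist_torque'])
im=snap('wrist','w6.png')
cv2.imwrite('pics/c6.png',cv2.resize(im[120:260,250:350],None,fx=6,fy=4,interpolation=cv2.INTER_CUBIC))
n=np.array([np.cos(np.radians(15)),np.sin(np.radians(15)),0]);st=np.array([.5356,.1876,.175])
print((s['ee_pos']-st)@n-.0035)
```

```text
10.8 [0.5328 0.1884 0.2448] [-0.28   -0.0725 -4.9304] [-0.0066  0.0055  0.0127]
-0.005988580656961029
```

View pics/c6.png

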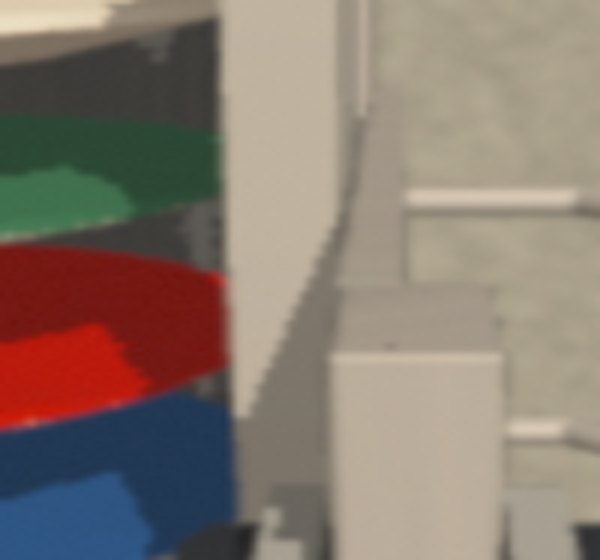

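Request:
{"name": "arm_command", "arguments": {"steps": [[[255,0,-0.001,0,0,0,0],[255,0,-0.0015,0,0,0,0],[255,0,-0.0015,0,0,0,0]]]}}

```text
t: 11.15
ee_pos: [0.5314, 0.188, 0.2448]
tool_rot: [0.429, 0.563, -0.43, 0.56]
wrist_force: [-0.2, -0.6, -3.4]
finger_gap: 0.131
```

Request:
{"name": "arm_command", "arguments": {"steps": [[[255,0,-0.001,0,0,0,0],[255,0,-0.001,0,0,0,0],[255,0,-0.001,0,0,0,0]]]}}

```text
t: 11.45
ee_pos: [0.5309, 0.1879, 0.2449]
tool_rot: [0.429, 0.563, -0.43, 0.56]
wrist_force: [2.5, -0.2, -5.1]
finger_gap: 0.126
```

Request:
{"name": "arm_command", "arguments": {"steps": [[[255,0,-0.001,0,0,0,0],[255,0,-0.001,0,0,0,0],[255,0,-0.001,0,0,0,0]]]}}

```text
t: 11.75
ee_pos: [0.5305, 0.1878, 0.2449]
tool_rot: [0.43, 0.563, -0.43, 0.56]
wrist_force: [5.3, 1.9, -5.6]
finger_gap: 0.129
```

Request:
{"name": "arm_command", "arguments": {"steps": [[[255,0,0.001,0,0,0,0],[255,0,0.0015,0,0,0,0],[255,0,0.0015,0,0,0,0],[255,0.002,0.0015,0,0,0,0],[255,0.004,0.0015,0,0,0,0],[255,0.006,0.0015,0,0,0,0],[255,0.008,0.0015,0,0,0,0],[255,0.008,0.0015,0,0,0,0]]]}}

```text
t: 12.55
ee_pos: [0.5317, 0.1882, 0.2364]
tool_rot: [0.429, 0.563, -0.43, 0.56]
wrist_force: [0.6, 0.2, -3.9]
finger_gap: 0.129
```

Request:
{"name": "arm_command", "arguments": {"steps": [[[255,0.0015,0,0,0,0,0],[255,0.003,0,0,0,0,0],[255,0.003,0,0,0,0,0]]]}}

```text
t: 12.85
ee_pos: [0.5317, 0.1882, 0.2332]
tool_rot: [0.429, 0.563, -0.43, 0.56]
wrist_force: [0.7, -1.0, -5.0]
finger_gap: 0.124
```

Request:
{"name": "arm_command", "arguments": {"steps": [[[255,0.0015,0,0,0,0,0],[255,0.003,0,0,0,0,0],[255,0.003,0,0,0,0,0]]]}}

```text
t: 13.15
ee_pos: [0.5317, 0.1882, 0.23]
tool_rot: [0.429, 0.563, -0.43, 0.56]
wrist_force: [0.8, 0.4, -4.3]
finger_gap: 0.129
```

Request:
{"name": "arm_command", "arguments": {"steps": [[[255,0.0015,0,0,0,0,0],[255,0.003,0,0,0,0,0],[255,0.003,0,0,0,0,0]]]}}

```text
t: 13.45
ee_pos: [0.5316, 0.1882, 0.2267]
tool_rot: [0.429, 0.563, -0.43, 0.56]
wrist_force: [0.7, 1.3, -3.9]
finger_gap: 0.131
```

Request:
{"name": "arm_command", "arguments": {"steps": [[[255,0.0015,0,0,0,0,0],[255,0.003,0,0,0,0,0],[255,0.003,0,0,0,0,0]]]}}

```text
t: 13.75
ee_pos: [0.5316, 0.1882, 0.2234]
tool_rot: [0.429, 0.563, -0.43, 0.56]
wrist_force: [0.8, 0.5, -4.7]
finger_gap: 0.129
```

Request:
{"name": "arm_command", "arguments": {"steps": [[[255,0.0015,0,0,0,0,0],[255,0.003,0,0,0,0,0],[255,0.003,0,0,0,0,0]]]}}

```text
t: 14.05
ee_pos: [0.5316, 0.1882, 0.2202]
tool_rot: [0.429, 0.563, -0.43, 0.56]
wrist_force: [0.9, 0.6, -5.3]
finger_gap: 0.127
```

Request:
{"name": "arm_command", "arguments": {"steps": [[[255,0.0015,0,0,0,0,0],[255,0.003,0,0,0,0,0],[255,0.003,0,0,0,0,0]]]}}

```text
t: 14.35
ee_pos: [0.5316, 0.1882, 0.2169]
tool_rot: [0.429, 0.563, -0.43, 0.56]
wrist_force: [0.6, 0.9, -3.9]
finger_gap: 0.129
```

Request:
{"name": "arm_command", "arguments": {"steps": [[[255,0.0015,0,0,0,0,0],[255,0.003,0,0,0,0,0],[255,0.003,0,0,0,0,0]]]}}

```text
t: 14.65
ee_pos: [0.5315, 0.1882, 0.2136]
tool_rot: [0.429, 0.563, -0.43, 0.56]
wrist_force: [1.9, -0.2, -4.8]
finger_gap: 0.127
```

Request:
{"name": "arm_command", "arguments": {"steps": [[[255,0.001,0,0,0,0,0],[255,0.0015,0,0,0,0,0],[255,0.0015,0,0,0,0,0]]]}}

```text
t: 14.95
ee_pos: [0.5315, 0.1882, 0.2121]
tool_rot: [0.429, 0.563, -0.43, 0.56]
wrist_force: [1.4, 0.3, -5.2]
finger_gap: 0.131
```

Request:
{"name": "arm_command", "arguments": {"steps": [[[255,0.001,0,0,0,0,0],[255,0.0015,0,0,0,0,0],[255,0.0015,0,0,0,0,0]]]}}

```text
t: 15.25
ee_pos: [0.5316, 0.1882, 0.2108]
tool_rot: [0.429, 0.563, -0.43, 0.56]
wrist_force: [0.7, 0.9, -1.8]
finger_gap: 0.129
```

Request:
{"name": "arm_command", "arguments": {"steps": [[[255,0.001,0,0,0,0,0],[255,0.001,0,0,0,0,0],[255,0.001,0,0,0,0,0]]]}}

```text
t: 15.55
ee_pos: [0.5317, 0.1883, 0.2105]
tool_rot: [0.429, 0.563, -0.43, 0.56]
wrist_force: [-1.1, -0.9, 3.5]
finger_gap: 0.128
```

Run:
```python
from h import *
np.set_printoptions(precision=4,suppress=True)
s=env.state();print(s['t'],s['ee_pos'],s['wrist_force'],s['wrist_torque'])
im=snap('wrist','w7.png');a=snap('side','s7.png')
cv2.imwrite('pics/c7.png',np.hstack([cv2.resize(im[120:260,250:350],None,fx=4,fy=4,interpolation=cv2.INTER_CUBIC),cv2.resize(a[190:330,290:390],None,fx=4,fy=4,interpolation=cv2.INTER_CUBIC)]))
```

```text
15.55 [0.5317 0.1883 0.2105] [-1.0768 -0.891   3.5236] [-0.1224  0.2283  0.0073]
```

View pics/c7.png

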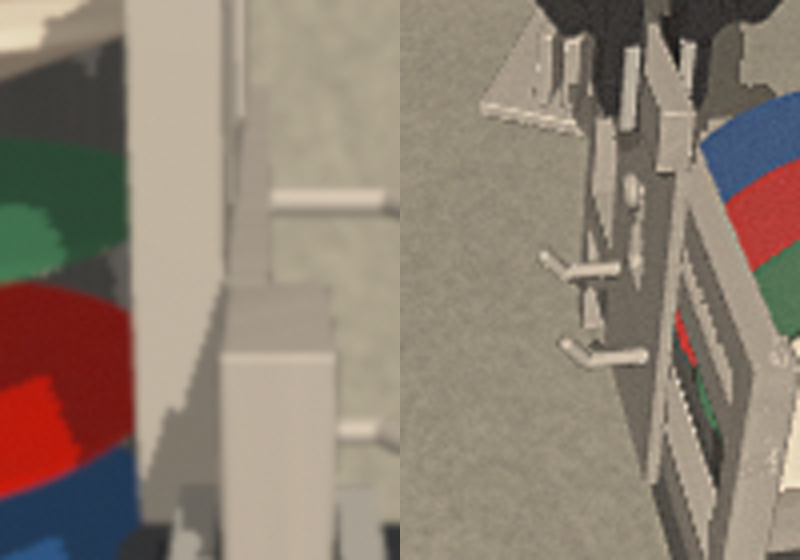

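Request:
{"name": "arm_command", "arguments": {"steps": [[[255,0,0,0,0,0,0],[255,0,0,0,0,0,0],[255,0,0,0,0,0,0]]]}}

```text
t: 15.95
ee_pos: [0.5317, 0.1883, 0.2105]
tool_rot: [0.429, 0.563, -0.43, 0.56]
wrist_force: [-0.3, -0.4, 3.4]
finger_gap: 0.128
```

Request:
{"name": "arm_command", "arguments": {"steps": [[[210,0,0,0,0,0,0],[195,0,0,0,0,0,0],[180,0,0,0,0,0,0],[150,0,0,0,0,0,0],[120,0,0,0,0,0,0],[120,0,0,0,0,0,0],[120,0,0,0,0,0,0],[120,0,0,0,0,0,0]]]}}

```text
t: 16.75
ee_pos: [0.5317, 0.1883, 0.2106]
tool_rot: [0.429, 0.563, -0.43, 0.56]
wrist_force: [-0.1, 0.2, 0.0]
finger_gap: 0.526
```

Request:
{"name": "arm_command", "arguments": {"steps": [[[120,-0.01,0,0,0,0,0],[120,-0.025,0,0,0,0,0],[120,-0.04,0,0,0,0,0],[120,-0.06,0,0,0,0,0],[120,-0.08,0,0,0,0,0],[120,-0.1,0,0,0,0,0],[120,-0.1,0,0,0,0,0],[120,-0.1,0,0,0,0,0]]]}}

```text
t: 17.55
ee_pos: [0.5324, 0.1882, 0.3109]
tool_rot: [0.43, 0.563, -0.43, 0.56]
wrist_force: [-0.6, -0.4, 0.2]
finger_gap: 0.532
```

Run:
```python
from h import *
np.set_printoptions(precision=4,suppress=True)
s=env.state();print(s['t'],s['ee_pos'],s['wrist_force'],s['finger_gap'])
im=snap('wrist','w8.png');a=snap('side','s8.png')
cv2.imwrite('pics/c8.png',np.hstack([cv2.resize(im[120:260,250:350],None,fx=4,fy=4,interpolation=cv2.INTER_CUBIC),cv2.resize(a[190:330,290:390],None,fx=4,fy=4,interpolation=cv2.INTER_CUBIC)]))
```

```text
17.55 [0.5324 0.1882 0.3109] [-0.5651 -0.4142  0.1933] 0.5316304723155596
```

View pics/c8.png

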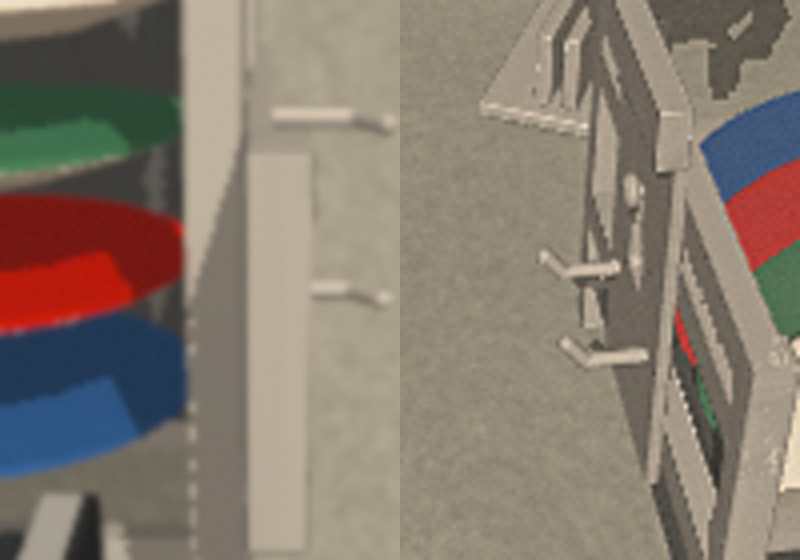

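Run:
```python
from h import *
a=cv2.imread('pics/s8.png').astype(int)[230:330,300:360];b=np.asarray(env.grab_frame('side')).astype(int)[230:330,300:360];print(abs(a-b).mean(),abs(a-b).max());print(env.hand_in())
```

```text
2.342888888888889 11
the job is handed in; nothing more can be done
None
```

The plate is hanging on the rack stud, released, and I handed the job in at about 18 s. No verdict came back.

**What I did:**
- I gripped the bar in the stand and lifted the plate clear.
- I put the keyhole over the stud's head until light contact with the rail, about 5.6 N.
- I backed off about 1 mm and drew the plate down until I felt it seat, about 8 N at most. That was with the tool tip at 0.2105 m, against 0.211 m predicted for fully home.
- Then I opened the jaws and raised the gripper 100 mm.

**Last checks:**
- **Seating:** the side picture shows the stud's head in front of the sheet at the top of the slot. The sheet is upright and close to the rail.
- **At rest:** the plate looks unchanged after release, and two successive side frames differ only by noise.
- **Robot clear:** the wrist force is about zero.

**What disagreed or stayed uncertain:**
- **Distance to the rail:** contact came about 3 mm earlier than my camera estimate, so the exact gap behind the plate is not measured.
- **Plate tilt in the grip:** the wrist-camera fit suggested about 1° of roll and left errors of up to 3 pixels.
- **Cup, tumbler and bowl:** I planned paths clear of them but did not re-measure their positions at the end.

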